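Hang the round moulding form on the keeper peg

ROBOT

A 7-joint arm with a two-finger parallel gripper is mounted at the origin on the work surface. World frame = base frame: x ahead of the robot, y to its left, z up, the work surface at z = 0. Lengths are in m, angles in degrees, forces in N, time in s.
With the tool pointing down it reaches from about 0.425 to 0.875 m from the base axis. Payload 4.7 kg.
Tool frame: the origin (TCP) lies midway between the tips of the shut fingers; the grasp point (between the pads) lies 19 mm behind it; z points along the fingers, y is the direction in which the jaws open and shut (so a half turn about z gives the same grasp; the last joint's range is limited). The gripper opens to 87 mm and grips with 3 to 60 N. Pads are 19 mm wide; open, the fingers measure 117 mm over their backs; the gripper's body (75 mm by 190 mm) begins 51 mm behind the grasp point.
Start: joints at [67.615, 18.392, -4.016, 83.108, 1.295, 78.541, -3.26], TCP at [0.256, -0.597, 0.223] pointing down, gripper open.
Joint ranges: [-163.93, 163.93], [-17.29, 119.83], [-79.2, 71.16], [3.27, 140.29], [-89.18, 269.18], [5.43, 117.66], [-154.24, 154.24]. Speed limits (degrees/s): [147.25, 147.25, 180, 180, 180, 180, 180].

INTERFACE

Orientations are given as [roll, pitch, yaw] about the fixed x, y, z axes, in that order (R = Rz(yaw) Ry(pitch) Rx(roll)).
In Python, from cell import env gives the robot as it stands.
- The arm moves only by the tool apply_moves, never from a script. Its argument "targets" is a list of rows, each a list of 2 entries, a list of its own where there are three numbers: the shift along the world's x, y, z in mm, then the turn, a rotation vector about the world's x, y, z in rad. A call has 1 to 8 rows; each row is the pose to reach, as a shift and turn from the pose commanded when the call began; what a row does not reach only later rows make up. A row lasts 1/10 s, in which the tool goes at most 50 mm and 8.59 degrees, less where a joint would pass 70% of its speed; a pose out of reach is approached as far as the arm can. A call with a gripper value outside its range is refused whole. "hand" is the finger opening in mm, from 0 to 87, set as the call begins (left out, the last holds). The fingers move at their own pace and stop on an object; "squeeze" is the grip in N (left out, the last holds). Time passes only in rows, so rows that repeat a pose let the fingers close. It gives the time, the measured TCP pose, the force and the opening at its end, in the units of the state.
- env.get_obs(): the state, without advancing time (a new reading comes with each control period).
- env.read_camera(name): name is "scene" or "side" or "wrist"; returns a dict with "image" (480x640x3 uint8, red, green, blue), "camera_matrix" (3x3 intrinsics, pixels), "camera_from_world" (4x4, takes a point from world to camera coordinates); the wrist camera has in their place "mount" (4x4, takes a point from camera to tool coordinates, whose origin is the TCP and whose axes are the flange's). Camera axes: x right, y down, z forward; pixel columns grow to the right and rows downward; lengths in m; the calibration is good to about 2 mm. A picture is of the moment at which its call begins: read the wrist's pose just before it. There is no depth.
- env.sign_off(): hands the job in, once; it reports no verdict.
Trained networks look in a picture, given as the dict that the camera call returned (one of the last four; its "shot" number tells which), for a name from the list of things; names that differ only in an ending like _2 or _b are one class to them, and where a whole thing is asked for, a point or a joint stands for the part that bears it (a point fixed in the world has none). Each returns a list of dicts, best first, with "conf" (0 to 1); they miss things now and then, are a little off and sometimes report something else, mostly with a low value. They report only what shows in the picture. A call takes as long as a camera call. They do not tell look-alikes from the thing itself.
- env.regions_of(picture, target): "region" (480x640 bool, what is visible of it) and "rect" ([left, top, right, bottom] in pixels, round what is visible of it).
The state is a dict: "time_s": time; "qpos": joint angles; "joint_velocities": joint speeds; "effort": joint torques, N m; "tool_pos": TCP position; "tool_rot": TCP orientation; "force": force on the tool from outside, world axes, zero at the start; "wrist_torque": the same for the moment, N m; "grip_width": finger opening in m.
Only numpy, scipy, OpenCV 4.12 (cv2) and the standard library are available. Lean on these libraries where they do the work, as an engineer would, in place of code of your own. Each camera call takes 0.05 s, during which the arm holds its last target. There are 200 camera calls.

TASK

Put the round wooden moulding form away: take it from the bench and hang it by its eye on the peg that has the gravity flap, pushing the eye in past the flap so that the flap swings up and drops shut again behind it. Leave the form hanging freely and still on that peg, inside the closed flap, and do not shift or knock over the square form.

Things in the scene. Friction and masses are not known exactly. Their poses are not given: they have to be found in the camera images.
- round_form_mid (a point): Loose round form, wood, 0.2-0.4 kg, 200 mm tall, upright. Point: its centre, 100 mm up. x through its thickness (faces alike), y across, z up. Foot 46 (x) by 88 by 12; disc 90 wide, 30 thick; on top a frame 14 thick, 88 wide round the eye: opening 64 wide, from 0 to 56 mm above the point. Solid head from 56 to 100 mm above the point: grip it from above across its 14 mm thickness.
- square_form_mid (a point): The other form, a loose bystander: same foot, eye, head, height, origin and axes as the round form, but its body is a square-cornered block 84 mm wide in place of the disc. The two may stand in each other's place, 130 mm or more apart, to the left (+y) of both stands. Other bystanders are lower than 115 mm.
- keeper_pin (a point): Pin of the flap. The peg, a level steel bar 12 mm thick, has its axis 12 mm above it, 210 mm above the bench. x: along the peg from its tip (-12 mm) to its root, a square crossbar (face at +138, top 12 mm above the peg's axis) on a post 70 mm to +y; z up; foot plate 16 high. The lug of the pin ends 5 mm below it. Fixed. A like stand beside it, left or right, has no flap: the wrong one.
- flap (a joint): Steel flap 36 mm wide, 4 thick, hanging under the peg to 58 mm below the pin. 0: straight down, shut; up to 1.5 rad: swung up under the peg. It swings only inwards (to the peg's root), weighs 30 g, falls shut by itself. The eye's lower edge pushes it up as the form moves along the peg; it drops behind the form when the form's centre is 75 mm past the pin (room up to 110).
Not all that is in view belongs to the job. What is shaped like the part that bears round_form_mid but purple is not meant.

How it is judged:
By the outcome, as a careful person would: the job done as asked, in the order asked, and still so for the second after the job is handed in, with the robot touching nothing.
It also fails if it takes over 58 s, if anything falls off the work surface, if the arm or the gripper's body presses on something with over 40 N, if the wrist force passes 120 N, or if a joint passes its speed limit or range.

## Working session

There is one attempt and no reset: what is moved stays moved. The work goes in short steps, Python scripts to look and compute and a tool call to move; the robot and the scene stay as the last step left them, time stands still between calls to the robot, and variables do not carry over. Pictures are saved under pics/ and viewed, about 8 in all and at most 12, crops included, and the job is handed in when it is done.

Besides the shell and the picture viewer there is one more tool, called after "Call:" as name(argument=value, ...), one argument or row to a line, values as JSON. apply_moves: Moves the arm, as the interface text tells. Its arguments: {"type":"object","properties":{"targets":{"type":"array","items":{"type":"array"}},"hand":{"type":"number"},"squeeze":{"type":"number"}},"required":["targets"]}

```bash
mkdir -p pics; cat > h.py <<'E'
from cell import env
import cv2, numpy as np
def shot(n,f=None):
    p=env.read_camera(n)
    if f: cv2.imwrite('pics/'+f,p['image'][:,:,::-1])
    return p
def look(p,names):
    for n in names:
        for r in env.regions_of(p,n)[:4]:
            print(n,round(r['conf'],2),[int(v) for v in r['rect']],int(r['region'].sum()))
E
python3 - <<'E'
from h import *
o=env.get_obs(); print(o)
for c in ['scene','side']:
    p=shot(c,c+'1.png'); print(c,p['camera_matrix'].tolist(),p['camera_from_world'].round(4).tolist())
    look(p,['round_form_mid','square_form_mid','flap','keeper_pin'])
E
```

```text
{'time_s': 0.0, 'qpos': array([67.61335963, 18.43803579, -4.01552174, 83.17509108,  1.29585564,
       78.53958333, -3.26038466]), 'joint_velocities': array([-0.02518392, -0.00651841,  0.0154215 ,  0.04258025, -0.00989891,
        0.12672264, -0.03211979]), 'effort': array([-4.76111964e-04, -4.91282523e+01, -4.04182160e-01, -3.12532461e+01,
       -6.39740657e-02,  4.36851103e-02,  1.84841238e-04]), 'tool_pos': array([ 0.25573761, -0.59698131,  0.22147145]), 'tool_rot': array([-1.79892579e+02,  6.55990102e-03,  2.31961772e+01]), 'force': array([ 1.08892596, -0.18548507, -0.07722651]), 'wrist_torque': array([-0.0055757 ,  0.03788062, -0.01225843]), 'grip_width': 0.08694782646287398}
scene [[435.86769969448267, 0.0, 317.769987852584], [0.0, 435.86769969448267, 243.5642845232484], [0.0, 0.0, 1.0]] [[0.8276, 0.5613, 0.0013, -0.364], [0.3294, -0.4838, -0.8108, 0.0027], [-0.4545, 0.6715, -0.5853, 1.0971], [0.0, 0.0, 0.0, 1.0]]
round_form_mid 0.96 [341, 150, 363, 235] 994
round_form_mid 0.96 [291, 140, 324, 224] 1790
round_form_mid 0.93 [437, 157, 488, 241] 2310
round_form_mid 0.83 [381, 209, 427, 310] 2554
square_form_mid 0.66 [382, 161, 424, 244] 1595
flap 0.76 [362, 261, 379, 294] 400
side [[502.9615475453044, 0.0, 320.6024434744748], [0.0, 502.9615475453044, 246.82179723192857], [0.0, 0.0, 1.0]] [[-0.8503, -0.5259, -0.0174, 0.3682], [-0.2676, 0.4607, -0.8463, 0.1873], [0.4531, -0.715, -0.5325, 1.0103], [0.0, 0.0, 0.0, 1.0]]
round_form_mid 0.78 [315, 305, 369, 430] 4290
round_form_mid 0.71 [357, 176, 383, 269] 1600
round_form_mid 0.67 [256, 289, 282, 405] 2087
round_form_mid 0.67 [87, 286, 151, 394] 2593
square_form_mid 0.57 [170, 269, 233, 382] 4015
square_form_mid 0.24 [267, 189, 284, 212] 274
flap 0.49 [270, 189, 283, 214] 236
keeper_pin 0.93 [194, 159, 281, 264] 2531
```

View pics/scene1.png

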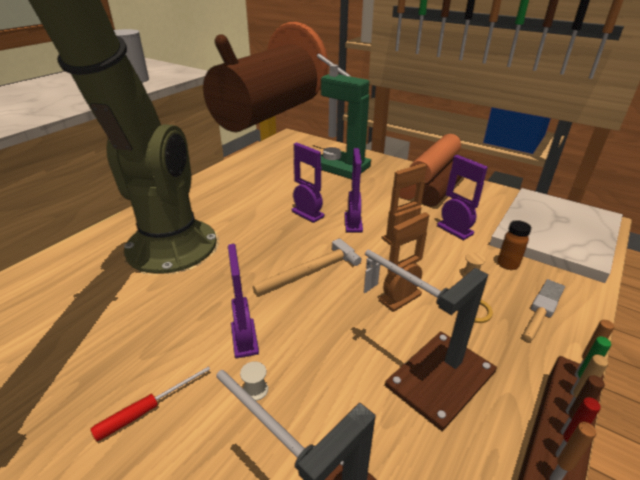

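View pics/side1.png

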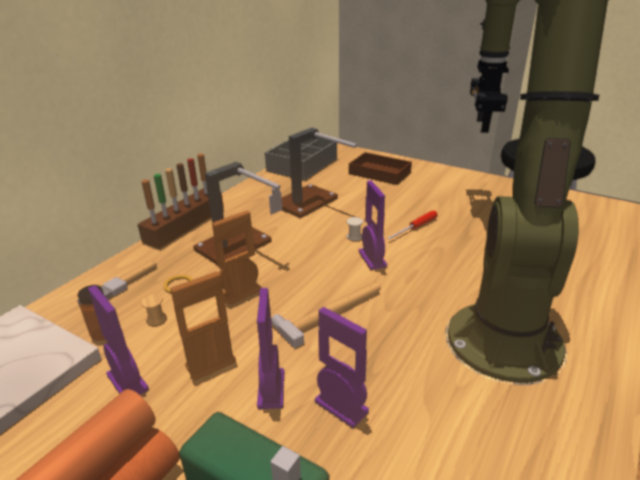

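Scene: the brown round form is at about (405,265), with the square form behind it at (405,200). The flap stand has its tip near (368,255) and its crossbar at (463,290). In the side view the round form is at (236,258), the square at (203,325) and the flap at (276,200). The purple forms are decoys.

```bash
python3 - <<'E'
import cv2,numpy as np
a=cv2.imread('pics/scene1.png')[150:320,350:490]; b=cv2.imread('pics/side1.png')[150:320,170:310]
a,b=[cv2.resize(v,None,fx=2.85,fy=3.5,interpolation=cv2.INTER_CUBIC) if 0 else cv2.resize(v,(396,480),interpolation=cv2.INTER_CUBIC) for v in(a,b)]
cv2.imwrite('pics/crop1.png',np.hstack([a,b]))
E
```

```text
(no output)
```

View pics/crop1.png

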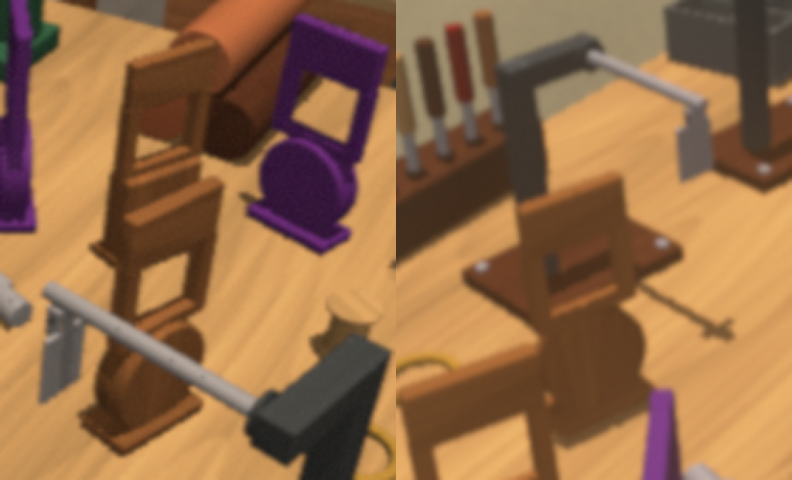

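```bash
cat >> h.py <<'E'
K={'scene':np.array([[435.868,0,317.77],[0,435.868,243.564],[0,0,1]]),'side':np.array([[502.96,0,320.602],[0,502.96,246.822],[0,0,1]])}
T={'scene':np.array([[0.8276,0.5613,0.0013,-0.364],[0.3294,-0.4838,-0.8108,0.0027],[-0.4545,0.6715,-0.5853,1.0971]]),'side':np.array([[-0.8503,-0.5259,-0.0174,0.3682],[-0.2676,0.4607,-0.8463,0.1873],[0.4531,-0.715,-0.5325,1.0103]])}
def proj(c,P):
    q=(np.atleast_2d(P)@T[c][:,:3].T+T[c][:,3])@K[c].T; return q[:,:2]/q[:,2:]
def atz(c,uv,z):
    M=T[c]; d=M[:,:3].T@np.linalg.inv(K[c])@np.array([*uv,1]); C=-M[:,:3].T@M[:,3]
    return C+d*(z-C[2])/d[2]
E
python3 - <<'E'
from h import *
from scipy.optimize import least_squares
cs=lambda u,v:(350+u/2.829,150+v/2.8235)
cd=lambda u,v:(170+(u-396)/2.829,150+v/2.8235)
for n,s,d in [('tip',(46,290),(703,103)),('root',(255,402),(592,57))]:
    print(n,atz('scene',cs(*s),.21).round(4),atz('side',cd(*d),.21).round(4))
obs=[('scene',cs(125,231),(-7,-44,200)),('scene',cs(224,187),(-7,44,200)),('scene',cs(123,453),(-23,-44,0)),('scene',cs(202,408),(-23,44,0)),('scene',cs(80,424),(23,-44,0)),
('side',cd(520,212),(7,44,200)),('side',cd(622,182),(7,-44,200)),('side',cd(565,447),(23,44,0)),('side',cd(657,395),(23,-44,0))]
def P(p,m):
    c,s=np.cos(p[2]),np.sin(p[2]); m=np.array(m)/1000
    return np.array([p[0]+c*m[0]-s*m[1],p[1]+s*m[0]+c*m[1],m[2]])
f=lambda p:np.concatenate([(proj(c,P(p,m))[0]-uv) for c,uv,m in obs])
x0=atz('scene',cs(130,430),0)
for y0 in range(0,360,30):
    r=least_squares(f,[x0[0],x0[1],np.radians(y0)]); 
    if r.cost<200: print(r.x[:2].round(4),np.degrees(r.x[2])%360,r.cost)
print(r.fun.round(1))
# square head top from scene, full px
for uv in [(128,70),(219,48)]: print('sq',atz('scene',cs(*uv),.2))
for uv in [(402,388),(540,350)]: print('sq side',atz('side',cd(*uv),.2))
E
```

```text
tip [ 0.5423 -0.0085  0.21  ] [ 0.5439 -0.0038  0.21  ]
root [ 0.6798 -0.0325  0.21  ] [ 0.682  -0.0315  0.21  ]
[ -3.9 -10.2   2.9  -2.  -15.4 -15.3  -6.9  -7.4   8.7   9.3  -3.9  -7.1
   1.4  -3.9  -9.3 -17.9  -4.8  -7.6]
sq [0.44932596 0.29363457 0.2       ]
sq [0.49326618 0.37115051 0.2       ]
sq side [0.48166257 0.38853262 0.2       ]
sq side [0.43677827 0.31702448 0.2       ]
```

```bash
python3 - <<'E'
from h import *
from scipy.optimize import least_squares
cs=lambda u,v:(350+u/2.829,150+v/2.8235)
cd=lambda u,v:(170+(u-396)/2.829,150+v/2.8235)
obs=[('scene',cs(125,231),(7,-44,200)),('scene',cs(224,187),(7,44,200)),('scene',cs(123,453),(23,-44,0)),('scene',cs(202,408),(23,44,0)),('scene',cs(80,424),(-23,-44,0)),
('side',cd(520,212),(-7,44,200)),('side',cd(622,182),(-7,-44,200)),('side',cd(565,447),(-23,44,0)),('side',cd(657,395),(-23,-44,0))]
def P(p,m):
    c,s=np.cos(p[2]),np.sin(p[2]); m=np.array(m)/1000
    return np.array([p[0]+c*m[0]-s*m[1],p[1]+s*m[0]+c*m[1],m[2]])
f=lambda p:np.concatenate([(proj(c,P(p,m))[0]-uv) for c,uv,m in obs])
for y0 in (0,-30,-60):
    r=least_squares(f,[.55,.1,np.radians(y0)]); print(r.x[:2].round(4),np.degrees(r.x[2])%360,r.cost)
print(r.fun.round(1))
E
```

```text
[0.5557 0.1463] 339.8081670813007 34.59789881882966
[0.5557 0.1463] 339.8081652019332 34.5978988188293
[0.5557 0.1463] 339.80816876754045 34.59789881883496
[ 3.4 -4.   1.5 -3.1 -0.9  0.8  0.8  0.  -0.6 -1.3  1.1 -0.6  2.1 -3.1
  0.2 -2.9  1.2  0.3]
```

Call:
apply_moves(
  targets=[
    [[5, 12, 45], [0, 0, 0.05]],
    [[15, 35, 85], [0, 0, 0.1]],
    [[30, 70, 115], [0, 0, 0.2]],
    [[48, 115, 130], [0, 0, 0.3]],
    [[66, 160, 140], [0, 0, 0.4]],
    [[84, 205, 150], [0, 0, 0.5]],
    [[102, 250, 160], [0, 0, 0.6]],
    [[120, 295, 170], [0, 0, 0.7]],
  ],
  hand=60,
)

```text
time_s: 1.3
tool_pos: [0.3764, -0.3005, 0.3933]
tool_rot: [179.9, 0.0, 63.5]
force: [0.8, -0.0, 0.7]
grip_width: 0.0603
```

```bash
python3 - <<'E'
from h import *
print(env.get_obs()['tool_pos'],env.get_obs()['tool_rot'])
for n,uv,z in [('purpleA base',(243,350),0),('purpleA top',(234,248),.2),('purpleB base',(354,228),0),('purpleC base',(308,215),0),('post2 tip',(222,376),.21),('root2',(305,455),.21)]: print(n,atz('scene',uv,z).round(3))
E
```

```text
[ 0.37635887 -0.30049254  0.39332305] [1.79946003e+02 3.64285998e-02 6.35273555e+01]
purpleA base [ 0.374 -0.155  0.   ]
purpleA top [ 0.342 -0.113  0.2  ]
purpleB base [0.338 0.321 0.   ]
purpleC base [0.2   0.306 0.   ]
post2 tip [ 0.519 -0.321  0.21 ]
root2 [ 0.657 -0.344  0.21 ]
```

Call:
apply_moves(
  targets=[
    [[18, 45, 5], [0, 0, 0.03]],
    [[36, 90, 5], [0, 0, 0.06]],
    [[54, 135, 5], [0, 0, 0.11]],
    [[72, 180, 5], [0, 0, 0.11]],
    [[90, 225, 5], [0, 0, 0.11]],
    [[108, 270, 5], [0, 0, 0.11]],
    [[126, 315, 5], [0, 0, 0.11]],
    [[144, 360, 5], [0, 0, 0.11]],
  ],
)

```text
time_s: 2.1
tool_pos: [0.5203, 0.0593, 0.3982]
tool_rot: [179.9, 0.0, 69.6]
force: [0.4, 0.3, 0.1]
grip_width: 0.0599
```

Call:
apply_moves(
  targets=[
    [[18, 43, 0], [0, 0, 0]],
    [[36, 86, 0], [0, 0, 0]],
    [[36, 86, 0], [0, 0, 0]],
    [[36, 86, 0], [0, 0, 0]],
  ],
)

```text
time_s: 2.5
tool_pos: [0.5558, 0.1447, 0.3971]
tool_rot: [-179.9, -0.0, 69.8]
force: [0.5, -0.0, 0.4]
grip_width: 0.0601
```

```bash
python3 - <<'E'
from h import *
o=env.get_obs(); p=shot('wrist','w1.png')
print(o['tool_pos'],o['tool_rot'],p['mount'].round(4).tolist(),p['camera_matrix'].round(1).tolist())
look(p,['round_form_mid','square_form_mid','flap','keeper_pin'])
E
```

```text
[0.55576741 0.14472125 0.39705935] [-1.79921054e+02 -1.68400279e-03  6.97841025e+01] [[0.0007, -0.9674, -0.2532, 0.069], [1.0, 0.0006, 0.0003, 0.0008], [-0.0001, -0.2532, 0.9674, -0.1621], [0.0, 0.0, 0.0, 1.0]] [[415.9, 0.0, 318.3], [0.0, 415.9, 242.4], [0.0, 0.0, 1.0]]
round_form_mid 0.78 [0, 139, 59, 184] 1977
round_form_mid 0.76 [233, 376, 273, 392] 278
round_form_mid 0.75 [0, 60, 135, 138] 6676
round_form_mid 0.59 [301, 150, 338, 257] 2970
square_form_mid 0.57 [111, 1, 213, 94] 7965
keeper_pin 0.67 [357, 182, 552, 371] 11479
```

View pics/w1.png

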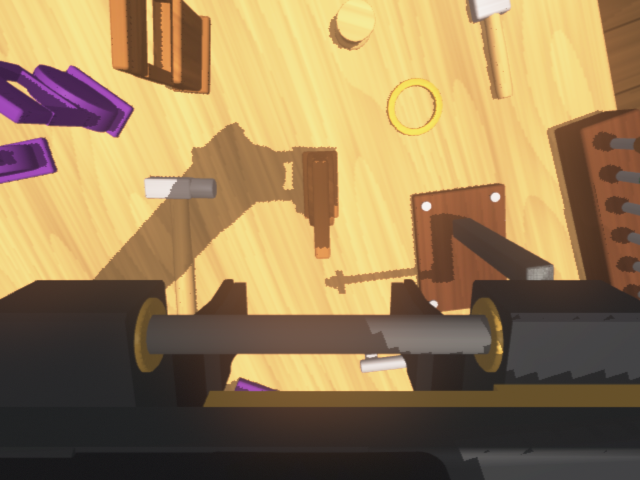

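Wrist view: the round form is nearly straight ahead. Its head's near end is at about (322,257), and the foot's far edge runs from (303,151) to (337,151). The flap peg's tip is near (365,365), partly hidden by the gripper.

```bash
cat >> h.py <<'E'
from scipy.spatial.transform import Rotation as Ro
def watz(p,o,uv,z):
    R=Ro.from_euler('xyz',o['tool_rot'],degrees=True).as_matrix(); m=p['mount']
    C=R@m[:3,3]+o['tool_pos']; d=R@m[:3,:3]@np.linalg.inv(p['camera_matrix'])@np.array([*uv,1])
    return C+d*(z-C[2])/d[2]
E
python3 - <<'E'
from h import *
o=env.get_obs(); p=shot('wrist')
a=lambda uv,z:watz(p,o,uv,z)
n=a((322.5,258),.2); f1=a((303,151),.012); f2=a((337,151),.012); fc=(f1+f2)/2
print('headnear',n,'footfar',f1,f2,fc,'mid',(n+fc)/2,'len',np.linalg.norm((n-fc)[:2]))
d=fc-n; print('yaw',np.degrees(np.arctan2(d[1],d[0]))-90, 'foot dir',np.degrees(np.arctan2(*(f2-f1)[1::-1])))
print('crossbar/peg tip',a((400,363),.21),a((365,366),.21))
# foot left/right edges
img=p['image'].astype(int); 
for r in (155,180,205,235,250): print(r,img[r,296:344:2,0].tolist())
E
```

```text
headnear [0.54670712 0.10241871 0.2       ] footfar [0.5554773  0.19197103 0.012     ] [0.59648652 0.17660466 0.012     ] [0.57598191 0.18428785 0.012     ] mid [0.56134451 0.14335328 0.106     ] len 0.0869457771381368
yaw -19.676052243610314 foot dir -20.541228123152134
crossbar/peg tip [ 0.58003519 -0.01717738  0.21      ] [ 0.54813198 -0.0085784   0.21      ]
155 [165, 161, 142, 146, 144, 136, 138, 143, 135, 132, 133, 135, 134, 147, 206, 143, 141, 137, 147, 159, 246, 246, 246, 246]
180 [161, 162, 151, 139, 140, 140, 145, 138, 143, 144, 144, 144, 144, 143, 139, 142, 153, 148, 143, 145, 232, 246, 246, 246]
205 [162, 160, 160, 147, 142, 133, 133, 134, 143, 147, 147, 147, 146, 145, 144, 138, 145, 145, 149, 210, 224, 246, 246, 246]
235 [244, 243, 243, 243, 242, 241, 241, 239, 190, 151, 153, 152, 152, 151, 150, 151, 237, 245, 242, 241, 243, 245, 246, 246]
250 [243, 243, 244, 243, 242, 242, 243, 242, 234, 214, 231, 231, 231, 230, 230, 224, 226, 245, 245, 245, 244, 242, 243, 244]
```

Call:
apply_moves(
  targets=[
    [[5, -1, -45], [0, 0, 0]],
    [[5, -1, -90], [0, 0, 0]],
    [[5, -1, -135], [0, 0, 0]],
    [[5, -1, -180], [0, 0, 0]],
    [[5, -1, -210], [0, 0, 0]],
    [[5, -1, -233], [0, 0, 0]],
    [[5, -1, -233], [0, 0, 0]],
  ],
)

```text
time_s: 3.5
tool_pos: [0.5588, 0.1404, 0.1615]
tool_rot: [-179.7, 0.2, 69.5]
force: [-0.7, -0.3, -0.4]
grip_width: 0.0601
```

Call:
apply_moves(
  targets=[
    [[0, 0, 0], [0, 0, 0]],
    [[0, 0, 0], [0, 0, 0]],
    [[0, 0, 0], [0, 0, 0]],
    [[0, 0, 0], [0, 0, 0]],
    [[0, 0, 0], [0, 0, 0]],
    [[0, 0, 0], [0, 0, 0]],
  ],
  hand=0,
  squeeze=40,
)

```text
time_s: 4.1
tool_pos: [0.5611, 0.1426, 0.1649]
tool_rot: [180.0, -0.0, 69.6]
force: [-0.8, -0.1, 0.8]
grip_width: 0.02
```

Call:
apply_moves(
  targets=[
    [[0, 0, 0], [0, 0, 0]],
    [[0, 0, 0], [0, 0, 0]],
    [[0, 0, 0], [0, 0, 0]],
    [[0, 0, 10], [0, 0, 0]],
    [[0, 0, 30], [0, 0, 0]],
    [[0, 0, 70], [0, 0, 0]],
    [[0, 0, 110], [0, 0, 0]],
    [[0, 0, 110], [0, 0, 0]],
  ],
)

```text
time_s: 4.9
tool_pos: [0.5637, 0.1439, 0.281]
tool_rot: [179.5, -0.3, 69.6]
force: [0.8, 0.7, -1.7]
grip_width: 0.0136
```

Call:
apply_moves(
  targets=[
    [[-35, 0, 0], [0, 0, 0.02]],
    [[-70, 0, 0], [0, 0, 0.05]],
    [[-75, -30, 0], [0, 0, 0.09]],
    [[-75, -65, 0], [0, 0, 0.13]],
    [[-73, -100, -10], [0, 0, 0.167]],
    [[-71, -128, -25], [0, 0, 0.167]],
    [[-71, -140, -34], [0, 0, 0.167]],
    [[-71, -140, -34], [0, 0, 0.167]],
  ],
)

```text
time_s: 5.7
tool_pos: [0.4887, 0.0009, 0.2388]
tool_rot: [-179.8, 0.0, 79.0]
force: [0.4, 0.9, -2.4]
grip_width: 0.0134
```

```bash
python3 - <<'E'
from h import *
o=env.get_obs(); print(o['time_s'],o['tool_pos'],o['tool_rot'],o['force'])
w=shot('wrist')['image'];s=shot('scene')['image'][190:340,320:520];d=shot('side')['image'][120:320,160:360]
o=env.get_obs(); print(o['tool_pos'],o['tool_rot'])
s=cv2.resize(s,(400,300),interpolation=cv2.INTER_CUBIC);d=cv2.resize(d,(400,400),interpolation=cv2.INTER_CUBIC)
c=np.zeros((600,800,3),np.uint8);c[:300,:400]=s;c[:400,400:]=d;c[300:,:400]=cv2.resize(w,(400,300))
cv2.imwrite('pics/m1.png',c[:,:,::-1])
E
```

```text
5.7 [0.48869838 0.00089865 0.23883373] [-1.79796590e+02  1.99638417e-02  7.89782916e+01] [ 0.3867485   0.89286697 -2.43765143]
[0.49021379 0.00485231 0.24110959] [ 1.79969897e+02 -6.46888087e-02  7.93370167e+01]
```

View pics/m1.png

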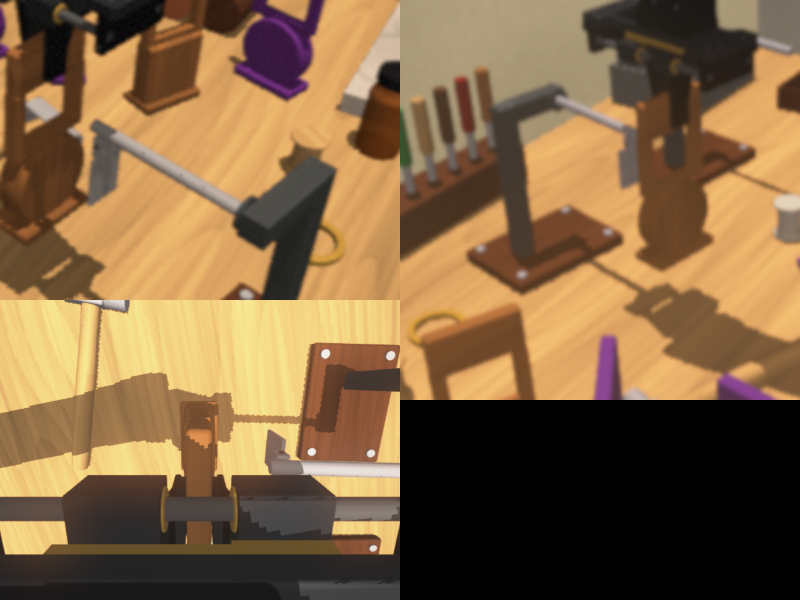

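The composite shows the form held upright in front of the flap, with its plane square to the peg. In the wrist view the peg runs level at row 269 from about column 436. The square form is untouched.

```bash
python3 - <<'E'
from h import *
o=env.get_obs(); p=shot('wrist')
g=cv2.cvtColor(p['image'],cv2.COLOR_RGB2GRAY).astype(int)
for c in (470,540,600,630): print(c,g[250:292,c].tolist())
a=watz(p,o,(440,268),.21);b=watz(p,o,(630,270),.21)
print(a,b,np.degrees(np.arctan2(*(b-a)[1::-1])))
t=o['tool_pos'];u=(b-a)[:2]/np.linalg.norm((b-a)[:2])
v=t[:2]-a[:2]; print('along',v@u,'lateral(left +)',u[0]*v[1]-u[1]*v[0])
print(atz('scene',(369,254),.21),atz('side',(275,186),.21))
E
```

```text
470 [130, 130, 132, 140, 143, 163, 212, 216, 216, 216, 216, 216, 216, 208, 135, 114, 116, 120, 123, 124, 125, 127, 129, 130, 132, 131, 131, 130, 128, 119, 71, 60, 60, 59, 59, 59, 58, 58, 57, 57, 57, 57]
540 [104, 104, 104, 103, 104, 104, 105, 105, 105, 105, 105, 106, 146, 207, 212, 204, 147, 131, 146, 163, 176, 186, 194, 203, 211, 217, 221, 224, 225, 226, 226, 227, 227, 226, 222, 219, 215, 209, 194, 184, 203, 212]
600 [170, 183, 195, 196, 197, 199, 200, 200, 201, 201, 200, 201, 201, 201, 200, 200, 200, 193, 145, 134, 148, 165, 177, 186, 195, 204, 212, 218, 221, 223, 225, 226, 226, 226, 226, 225, 224, 222, 219, 212, 196, 185]
630 [211, 211, 209, 205, 201, 200, 201, 201, 201, 201, 201, 201, 201, 201, 201, 201, 201, 200, 192, 137, 134, 148, 165, 176, 185, 195, 203, 211, 217, 220, 222, 224, 225, 225, 225, 225, 224, 223, 223, 220, 212, 197]
[ 0.55043967 -0.00097609  0.21      ] [ 0.64164311 -0.01915072  0.21      ] -11.270024872881015
along -0.06020361345334241 lateral(left +) -0.0060541163472648644
[ 0.54774585 -0.00902942  0.21      ] [ 0.55241934 -0.00183198  0.21      ]
```

```bash
python3 - <<'E'
from h import *
o=env.get_obs(); p=shot('wrist')
a=watz(p,o,(540,277.5),.21);b=watz(p,o,(630,280.5),.21)
u=(b-a)[:2]/np.linalg.norm((b-a)[:2]);print(a,b,np.degrees(np.arctan2(u[1],u[0])))
t=o['tool_pos'];v=t[:2]-a[:2]; print('lateral(left +)',u[0]*v[1]-u[1]*v[0])
for c in (432,440): tip=watz(p,o,(c,273.5),.21);print(tip,'tool along from tip',(t-tip)[:2]@u)
print(t,o['tool_rot'])
E
```

```text
[ 0.59849502 -0.01498287  0.21      ] [ 0.64205194 -0.02474596  0.21      ] -12.633778785813737
lateral(left +) -0.004255826683441526
[ 0.54650494 -0.00311821  0.21      ] tool along from tip -0.05652208587898012
[ 0.55036274 -0.00384204  0.21      ] tool along from tip -0.06044480141350449
[0.49037544 0.00489023 0.24132415] [ 1.79938967e+02 -5.13998222e-02  7.93589071e+01]
```

Call:
apply_moves(
  targets=[
    [[20, -4, 0], [0, 0, 0]],
    [[39, -8, 0], [0, 0, -0.01]],
    [[53, -11, 0], [0, 0, -0.02]],
    [[65, -13, 0], [0, 0, -0.02]],
    [[77, -15, 0], [0, 0, -0.02]],
    [[89, -17, 0], [0, 0, -0.02]],
    [[101, -19, 0], [0, 0, -0.02]],
    [[101, -19, 0], [0, 0, -0.02]],
  ],
)

```text
time_s: 6.75
tool_pos: [0.5924, -0.0165, 0.2405]
tool_rot: [180.0, -0.1, 78.0]
force: [-0.8, -0.1, -2.9]
grip_width: 0.0137
```

```bash
python3 - <<'E'
from h import *
w=shot('wrist')['image'];s=shot('scene')['image'][190:340,320:520];d=shot('side')['image'][120:320,160:360]
o=env.get_obs(); print(o['tool_pos'],o['tool_rot'],o['force'],o['grip_width'])
s=cv2.resize(s,(400,300),interpolation=cv2.INTER_CUBIC);d=cv2.resize(d,(400,400),interpolation=cv2.INTER_CUBIC)
c=np.zeros((600,800,3),np.uint8);c[:300,:400]=s;c[:400,400:]=d;c[300:,:400]=cv2.resize(w,(400,300))
cv2.imwrite('pics/m2.png',c[:,:,::-1])
E
```

```text
[ 0.59064706 -0.01603478  0.24053864] [-1.79967792e+02 -6.31887717e-03  7.80576264e+01] [-0.40520233 -0.41991094 -2.65216681] 0.013492290573667607
```

View pics/m2.png

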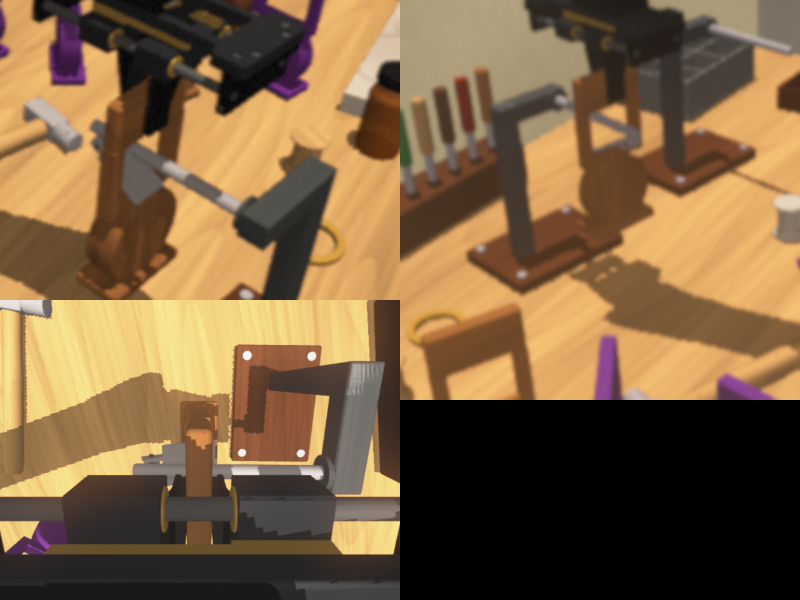

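The eye now encloses the peg and the flap is swung up. In the wrist view the peg's tip is near full-size (211,270) and its root near (530,275).

```bash
python3 - <<'E'
from h import *
o=env.get_obs(); p=shot('wrist')
g=cv2.cvtColor(p['image'],cv2.COLOR_RGB2GRAY).astype(int)
print(g[268,200:226].tolist()); print(g[272,500:560].tolist())
t=o['tool_pos']
for uv in ((213,269),(525,273),(536,273)):
    P=watz(p,o,uv,.21); u=np.array([.979,-.203]); v=(P-t)[:2]; print(P,v@u,u[0]*v[1]-u[1]*v[0])
E
```

```text
[220, 219, 217, 216, 216, 216, 215, 215, 213, 209, 207, 208, 210, 212, 213, 204, 165, 132, 129, 130, 130, 130, 130, 130, 129, 129]
[201, 201, 200, 200, 200, 200, 200, 200, 200, 199, 200, 199, 199, 198, 198, 198, 198, 195, 177, 133, 123, 109, 71, 63, 62, 63, 62, 62, 62, 66, 83, 103, 105, 105, 106, 106, 106, 106, 103, 93, 77, 90, 111, 118, 119, 121, 122, 122, 121, 122, 120, 119, 118, 117, 116, 117, 118, 120, 121, 121]
[ 0.54233491 -0.00069435  0.21      ] -0.05041169552302977 0.005210912110945381
[ 0.69078936 -0.03406452  0.21      ] 0.10169935015112726 0.0026777674443515254
[ 0.69604121 -0.03517084  0.21      ] 0.10706549855078208 0.0026608053942797014
```

Call:
apply_moves(
  targets=[
    [[12, -2, 0], [0, 0, 0]],
    [[24, -4, 0], [0, 0, 0]],
    [[36, -6, 0], [0, 0, 0]],
    [[46, -7, 0], [0, 0, 0]],
    [[54, -8, 0], [0, 0, 0]],
    [[54, -8, 0], [0, 0, 0]],
    [[54, -8, 0], [0, 0, 0]],
    [[54, -8, 0], [0, 0, 0]],
  ],
)

```text
time_s: 7.75
tool_pos: [0.6446, -0.0242, 0.2407]
tool_rot: [-180.0, 0.0, 78.0]
force: [-0.8, -0.3, -2.9]
grip_width: 0.0137
```

```bash
python3 - <<'E'
from h import *
w=shot('wrist')['image'];s=shot('scene')['image'][190:340,320:520];d=shot('side')['image'][120:320,160:360]
o=env.get_obs(); print(o['tool_pos'],o['tool_rot'],o['force'],o['grip_width'])
s=cv2.resize(s,(400,300),interpolation=cv2.INTER_CUBIC);d=cv2.resize(d,(400,400),interpolation=cv2.INTER_CUBIC)
c=np.zeros((600,800,3),np.uint8);c[:300,:400]=s;c[:400,400:]=d;c[300:,:400]=cv2.resize(w,(400,300))
cv2.imwrite('pics/m3.png',c[:,:,::-1])
E
```

```text
[ 0.64468854 -0.02443662  0.24077299] [1.79987361e+02 2.21074749e-02 7.80355198e+01] [ 0.11259311 -0.39494017 -3.08982914] 0.013445000149716224
```

View pics/m3.png

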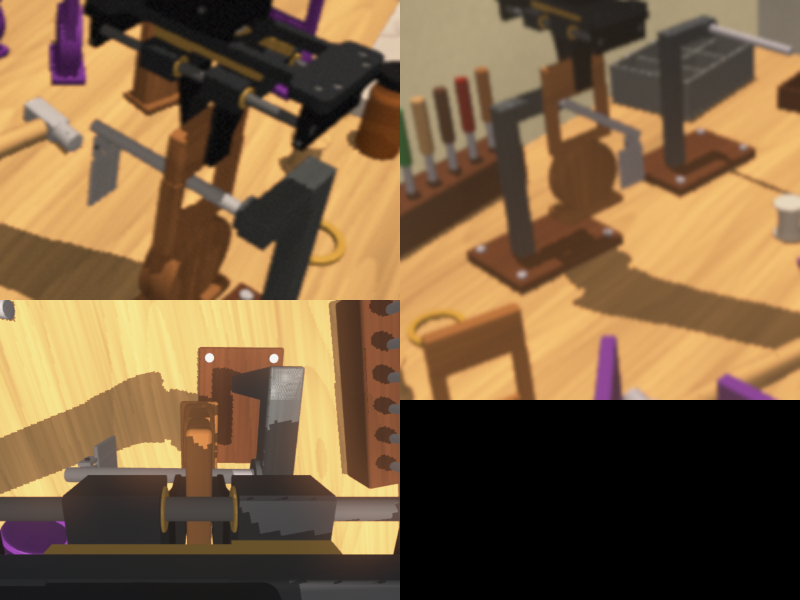

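The flap hangs shut outside the form. Next I lower the form onto the peg.

Call:
apply_moves(
  targets=[
    [[0, 0, -5], [0, 0, 0]],
    [[0, 0, -10], [0, 0, 0]],
    [[0, 0, -13], [0, 0, 0]],
    [[0, 0, -15], [0, 0, 0]],
    [[0, 0, -15], [0, 0, 0]],
    [[0, 0, -15], [0, 0, 0]],
  ],
)

```text
time_s: 8.5
tool_pos: [0.645, -0.0245, 0.2256]
tool_rot: [180.0, -0.0, 78.0]
force: [0.1, -0.4, -2.1]
grip_width: 0.0134
```

Call:
apply_moves(
  targets=[
    [[0, 0, -1], [0, 0, 0]],
    [[0, 0, -1], [0, 0, 0]],
    [[0, 0, -1], [0, 0, 0]],
  ],
)

```text
time_s: 8.8
tool_pos: [0.645, -0.0245, 0.2247]
tool_rot: [180.0, 0.0, 78.0]
force: [0.4, -0.2, -2.8]
grip_width: 0.0136
```

Call:
apply_moves(
  targets=[
    [[0, 0, -1], [0, 0, 0]],
    [[0, 0, -1], [0, 0, 0]],
    [[0, 0, -1], [0, 0, 0]],
  ],
)

```text
time_s: 9.1
tool_pos: [0.6451, -0.0245, 0.2244]
tool_rot: [180.0, 0.0, 78.0]
force: [-1.6, -0.2, 2.3]
grip_width: 0.0136
```

Contact: the vertical force changed from -2.8 to +2.3 N. I release with a small opening.

Call:
apply_moves(
  targets=[
    [[0, 0, 0], [0, 0, 0]],
    [[0, 0, 0], [0, 0, 0]],
    [[0, 0, 0], [0, 0, 0]],
    [[0, 0, 0], [0, 0, 0]],
    [[0, 0, 0], [0, 0, 0]],
    [[0, 0, 0], [0, 0, 0]],
  ],
  hand=28,
)

```text
time_s: 9.7
tool_pos: [0.645, -0.0245, 0.2235]
tool_rot: [180.0, -0.0, 78.0]
force: [0.6, 0.3, 1.1]
grip_width: 0.0276
```

Call:
apply_moves(
  targets=[
    [[0, 0, 8], [0, 0, 0]],
    [[0, 0, 22], [0, 0, 0]],
    [[0, 0, 40], [0, 0, 0]],
    [[0, 0, 75], [0, 0, 0]],
    [[0, 0, 115], [0, 0, 0]],
    [[0, 0, 150], [0, 0, 0]],
    [[0, 0, 170], [0, 0, 0]],
    [[0, 0, 170], [0, 0, 0]],
  ],
)

```text
time_s: 10.5
tool_pos: [0.6461, -0.0238, 0.3988]
tool_rot: [179.6, -0.1, 78.0]
force: [0.1, -0.7, 0.0]
grip_width: 0.028
```

Call:
apply_moves(
  targets=[
    [[0, 0, 0], [0, 0, 0]],
    [[0, 0, 0], [0, 0, 0]],
    [[0, 0, 0], [0, 0, 0]],
    [[0, 0, 0], [0, 0, 0]],
    [[0, 0, 0], [0, 0, 0]],
    [[0, 0, 0], [0, 0, 0]],
    [[0, 0, 0], [0, 0, 0]],
    [[0, 0, 0], [0, 0, 0]],
  ],
)

```text
time_s: 11.3
tool_pos: [0.645, -0.0245, 0.3936]
tool_rot: [180.0, 0.0, 78.0]
force: [-0.2, -0.2, 1.6]
grip_width: 0.028
```

```bash
python3 - <<'E'
from h import *
a=shot('side')['image']
for _ in range(14): b=shot('side')['image']
print('motion diff',np.abs(a[120:320,160:360].astype(int)-b[120:320,160:360]).mean())
w=shot('wrist')['image'];s=shot('scene')['image'][190:340,320:520];d=b[120:320,160:360]
o=env.get_obs(); print(o['time_s'],o['tool_pos'],o['force'],o['grip_width'])
s=cv2.resize(s,(400,300),interpolation=cv2.INTER_CUBIC);d=cv2.resize(d,(400,400),interpolation=cv2.INTER_CUBIC)
c=np.zeros((600,800,3),np.uint8);c[:300,:400]=s;c[:400,400:]=d;c[300:,:400]=cv2.resize(w,(400,300))
cv2.imwrite('pics/m4.png',c[:,:,::-1])
E
```

```text
motion diff 0.32658333333333334
12.15 [ 0.64496575 -0.0244826   0.39357501] [-0.28473273 -0.18401553  0.08795015] 0.02813568805562502
```

View pics/m4.png

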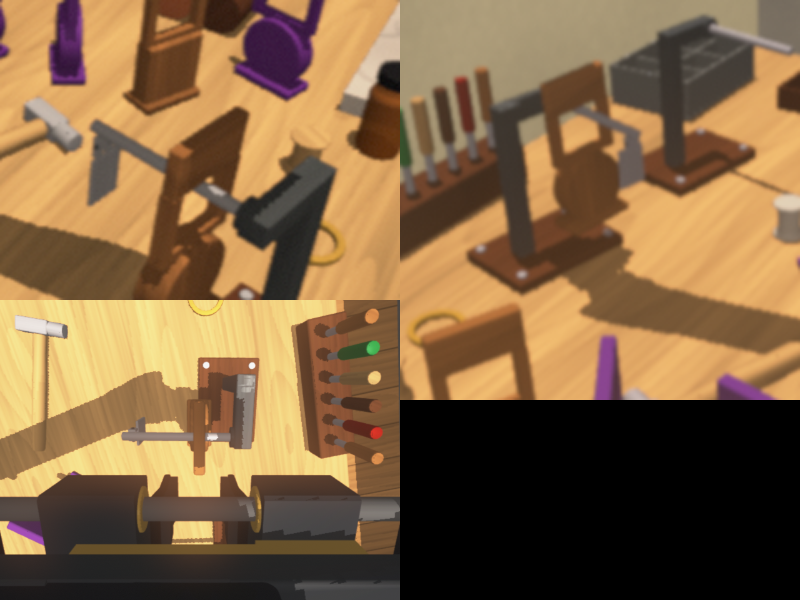

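The form hangs on the peg with the flap shut outside it and the gripper clear. I wait for any remaining sway to die out.

```bash
python3 - <<'E'
from h import *
I=[shot('side')['image'][120:320,160:360].astype(int) for _ in range(60)]
for i in (0,20,40,50,58): print(i,[round(float(np.abs(I[i]-I[j]).mean()),3) for j in (i-5,i+1,59) if 0<=j<60], np.abs(I[i]-I[59]).max())
print(env.get_obs()['time_s'])
E
```

```text
0 [0.326, 0.323] 3
20 [0.324, 0.326, 0.326] 3
40 [0.324, 0.326, 0.325] 3
50 [0.324, 0.323, 0.325] 3
58 [0.324, 0.324, 0.324] 3
15.15
```

Only sensor noise is left (at most 3 grey levels), so the form is still and I hand in.

```bash
python3 -c "
from h import *
print(env.sign_off())"
```

```text
the job is handed in; nothing more can be done
None
```

The round wooden form now hangs by its eye on the flap peg. I gripped it by its head, pushed the eye in along the peg so the flap swung up, and went on to about 90 mm past the pin, where the flap dropped shut. I then lowered it onto the peg, let go with a narrow opening and backed straight up.

**Last checks:**
- **Flap and form:** the scene and side pictures show the flap hanging straight down, with the form on the peg inside it.
- **Stillness:** side-camera pictures over 3 s differed only by noise (at most 3 grey levels).
- **Robot clear:** the gripper stood about 170 mm above the form, with no more than about 2 N on the wrist.
- **Square form:** it still stands upright. I judged it undisturbed by eye and did not re-measure its position.
- **Time:** the job was handed in at about 15 s.

**Disagreements:** estimates of the peg's direction differed by 2–3° and of its tip by up to about 10 mm between cameras. A close wrist-camera look settled this before the final push. The trained networks also reported the purple look-alikes as the round form, so I told them apart by colour in the pictures.

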